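# Draw up the grout doser's piston for filling

### The arm

A 7-joint arm with a two-finger parallel gripper is mounted at the origin on the work surface. World frame = base frame: x ahead of the robot, y to its left, z up, the work surface at z = 0. Lengths are in m, angles in rad, forces in N, time in s.
With the tool pointing down it reaches from about 0.4 to 0.85 m from the base axis. Payload 10.4 kg.
Tool frame: the origin (TCP) lies midway between the tips of the shut fingers; the grasp point (between the pads) lies 19 mm behind it; z points along the fingers, y is the line along which they close (so a half turn about z gives the same grasp; the last joint's range is limited). The gripper opens to 87 mm and grips with 3 to 60 N. Pads are 19 mm wide; open, the fingers measure 117 mm over their backs; the gripper's body (75 mm by 190 mm) begins 51 mm behind the grasp point.
Start: joints at [-1.353, 0.332, -0.065, 1.46, 0.022, 1.35, -0.088], TCP at [0.149, 0.607, 0.223] pointing down, gripper open.
Joint ranges: [-2.6, 2.6], [-0.5, 2.12], [-1.47, 1.34], [0.16, 2.42], [-1.27, 4.41], [0.06, 2.06], [-2.6, 2.6]. Speed limits (rad/s): [2.22, 2.22, 2.79, 2.79, 3.14, 3.14, 3.14].

### API

Orientations are given as a unit quaternion [x, y, z, w].
In Python, from bench import sensors, eyes, order gives the robot as it stands.
- The arm moves only by the tool arm_command, never from a script. Its argument "steps" is a list of rows, each an object with "rot": the turn, a rotation vector about the world's x, y, z in degrees, a list of three; "slide": the shift along the world's x, y, z in m, a list of three; "grip": the opening, from 0 (shut) to 1 (fully open). A call has exactly 8 rows; each row shifts and turns the commanded pose from where the row before left it; what a row does not reach is not made up. A row lasts 1/8 s, in which the tool goes at most 62.5 mm and 10.7 degrees, less where a joint would pass 70% of its speed; a pose out of reach is approached as far as the arm can. A call with a gripper value outside its range is refused whole. The fingers move at their own pace and stop on an object; "newtons" is the grip in N (left out, the last holds). Time passes only in rows, so rows that do not move let the fingers close, or fill a call up. It gives the time, the measured TCP pose, the force, the opening and the grip force at its end, in the units of the state.
- sensors.read_state(): the state, without advancing time (a new reading comes with each control period).
- eyes.camera(name): name is "scene" or "top" or "wrist"; returns a dict with "pixels" (384x512x3 uint8, red, green, blue), "intrinsics" (3x3 intrinsics, pixels), "pose" (4x4, takes a point from camera to world coordinates). Camera axes: x right, y down, z forward; pixel columns grow to the right and rows downward; lengths in m; the calibration is good to about 2 mm. A picture is of the moment at which its call begins. There is no depth.
- order.close_job(): hands the job in; it is judged then, once.
Trained networks look in a picture, given as the dict that the camera call returned (one of the last four; its "shot" number tells which), for a name from the list of things; names that differ only in an ending like _2 or _b are one class to them, and where a whole thing is asked for, a point or a joint stands for the part that bears it (a point fixed in the world has none). Each returns a list of dicts, best first, with "conf" (0 to 1); they miss things now and then, are a little off and sometimes report something else, mostly with a low value. They report only what shows in the picture. A call takes as long as a camera call. They do not tell look-alikes from the thing itself.
- eyes.look_for(name, picture): "bbox" ([left, top, right, bottom] in pixels, round what is visible of it).
The state is a dict: "time": time; "joint_positions": joint angles; "joint_vel": joint speeds; "joint_torque": joint torques, N m; "ee_pos": TCP position; "eef_rot": TCP orientation; "ft_force": force on the tool from outside, world axes, zero at the start; "torque": the same for the moment, N m; "width": finger opening in m; "grip_force": force on a finger pad.
Only numpy, scipy, OpenCV 4.12 (cv2) and the standard library are available. Lean on these libraries where they do the work, as an engineer would, in place of code of your own. Each camera call takes 0.05 s, during which the arm holds its last target. There are 200 camera calls.

### The job

Get the grout doser ready for filling: first unscrew its red filler cap (counter-clockwise, until it stops) and swing it well aside on its strap, so that the filler neck lies fully open. Then take the piston by its black knob and draw it straight up, keeping it in line with its bore, until the red band on the rod has just come clear of the block, with the rest of the rod still inside. Finish while holding the piston there, without letting go, and leave the other things on the table where they are.

Things in the scene. Friction and masses are not known exactly. Their poses are not given: they have to be found in the camera images.
- doser: Fixed grout doser. Origin: on the table under the middle of its 130 (x) x 290 (y) x 12 mm steel base; z up. At x 0, y +75 mm: a pale 60 x 60 mm aluminium block, top at 127 mm, with the piston bore; a brass nozzle sticks 50 mm out of it to -x at 35 mm height. At x 0, y -65 mm: a blue tank, 72 mm across, 78 mm high, with a white neck 34 mm across under the red screw cap.
- gland (a point): Centre of the bore's mouth, in the top face of the aluminium block, 127 mm above the table; z up. The bore is 100 mm deep and 18.5 mm wide.
- piston: Loose steel piston rod, 16 mm across, 120 mm long, with a black round knob (30 mm across, 30 mm tall) on top; 0.2 to 0.4 kg. Origin: centre of its foot; z along the rod, up. At the start the foot stands on the bore's floor, 100 mm below the mouth, the knob's underside 20 mm above the mouth; if let go it drops back.
- knob (a point): Centre of the black knob, 135 mm above the rod's foot, 15 mm below the knob's top.
- band (a point): Centre of the red band painted round the rod, 8 mm high, 59 mm above the foot: at the start it is hidden, 41 mm below the bore's mouth, so a lift of about 50 mm brings it just clear of the block.
- cap (a joint): Turn of the red screw cap, rad: 0 screwed down tight, grows as it is turned counter-clockwise seen from above, up to a stop at 1.5. It rises 6 mm per rad; below about 0.75 it is still held in the neck and cannot swing. It turns with 0.2 N m of friction and stays where left.
- cap_top (a point): Centre of the red cap's top face. The cap is round, 44 mm across and 32 mm tall (top 132 mm above the table when screwed down); below it, a flat steel strap (z 94 to 100 mm) leads to the swivel post.
- cap_arm (a joint): Swing of the strap that carries the cap, about the vertical swivel post, rad: 0 over the neck, grows counter-clockwise seen from above (the cap moves to the doser's -y side, away from the block, then +x), stop at 1.6; stays where left (0.06 N m friction).
- swivel (a point): Axis of the swivel post, at the strap's height; 55 mm from the cap's axis, on the doser's +x side (55, -65 mm in the doser's frame).
- neck_mouth (a point): Centre of the filler neck's mouth, 93 mm above the table.
- blue_tiles: stack of three blue glazed tiles, 100 x 100 x 33 mm; origin at its underside. Bystander.
- brown_tiles: stack of three brown and black tiles, 100 x 100 x 33 mm; origin at its underside. Bystander.
- water_bottle: clear water bottle with red cap, 68 mm across, 210 mm tall, much taller and wider than the doser's cap; origin at its underside. Bystander.
- star_tile: flat yellow eight-pointed star tile, 70 mm across, 10 mm thick; origin at its underside. Bystander.
- chip_bowl: light wooden bowl, 150 mm across, 60 mm high; origin at its underside. Bystander.
- hammer: hammer lying flat; origin at its underside. Bystander.
Things that resemble listed ones, but are neither listed nor needed, are in the scene too. What is meant by the piston is not blue, and is the larger of those in its own colour.

How it is judged:
On the way, in this order (a step that is already met when the one before it is completed fails the run):
1. the filler cap is unscrewed (turned past 1.0 rad) (value of joint cap above 1 rad), for 0.1 s.
2. the cap is swung aside past 0.85 rad, so that the neck is open (value of joint cap_arm above 0.85 rad), for 0.1 s.
3. the gripped piston is drawn up by more than 20 mm, in line with the bore (z of band in the frame of gland above -0.021 m and contact force between the fingers and piston above 2 N and angle between the z axis of piston and the z axis of gland, either way round below 0.06 rad), for 0.2 s.
At the end, for the whole second after the job is handed in: The piston is held still by the fingers (speed under 0.02 m/s, grip over 2 N), its red band's centre 2 to 18 mm above the bore's mouth, the rod within 0.06 rad of the bore's axis and its foot within 4 mm of that axis, and the cap is still swung aside by more than 0.85 rad (z of band in the frame of gland between 0.002 and 0.018 m and angle between the z axis of piston and the z axis of gland, either way round below 0.06 rad and horizontal distance between piston and gland below 0.004 m and contact force between the fingers and piston above 2 N and linear speed of piston below 0.02 m/s and value of joint cap_arm above 0.85 rad); the arm keeps its last pose, push and grip.
It fails at once if the piston rod is pulled almost or wholly out of the bore (less than 20 mm left inside) (z of piston in the frame of gland above -0.02 m).
It fails at once if a bystander is pushed more than 30 mm (distance of any of blue_tiles, brown_tiles, water_bottle, star_tile, chip_bowl, hammer from where it was at the start of the episode above 0.03 m).
It also fails if it takes over 53 s, if anything falls off the work surface, if the arm or the gripper's body presses on something with over 40 N, if the wrist force passes 120 N, or if a joint passes its speed limit or range.

## Working session

There is one attempt and no reset: what is moved stays moved. The work goes in short steps, Python scripts to look and compute and a tool call to move; the robot and the scene stay as the last step left them, time stands still between calls to the robot, and variables do not carry over. Pictures are saved under pics/ and viewed, at most 10 in all, crops included, and the job is handed in when it is done.

Besides the shell and the picture viewer there is one more tool, called after "Request:" by a JSON object that holds its "fn" and its "kwargs", one argument or row to a line. arm_command: Moves the arm, as the interface text tells. Its arguments: {"type":"object","properties":{"steps":{"type":"array","items":{"type":"object","properties":{"rot":{"type":"array","items":{"type":"number"}},"slide":{"type":"array","items":{"type":"number"}},"grip":{"type":"number"}}}},"newtons":{"type":"number"}},"required":["steps"]}

```bash
mkdir -p pics
cat > h.py <<'E'
import numpy as np,cv2
from bench import sensors,eyes,order
def save(c,n,crop=None,s=1):
    p=c["pixels"][:,:,::-1]
    if crop: p=p[crop[1]:crop[3],crop[0]:crop[2]]
    cv2.imwrite("pics/"+n,cv2.resize(p,None,fx=s,fy=s,interpolation=cv2.INTER_CUBIC))
def proj(c,P):
    T=np.linalg.inv(c["pose"]);q=T[:3,:3]@np.array(P,float)+T[:3,3];q=np.array(c["intrinsics"])@q
    return q[:2]/q[2]
def atz(c,uv,z):
    d=c["pose"][:3,:3]@np.linalg.inv(c["intrinsics"])@np.array([*uv,1.]);o=c["pose"][:3,3]
    return o+d*(z-o[2])/d[2]
E
python3 - <<'E'
from h import *
s=eyes.camera("scene");t=eyes.camera("top")
im=np.hstack([s["pixels"],t["pixels"]])
save(s,"s0.png",s=1.5);save(t,"t0.png",s=1.5)
for c in (s,t):
    print(c["pose"].round(3).tolist())
    for n in("doser","piston","knob","cap","cap_top","water_bottle"):
        print(n,[(np.round(d["bbox"]).tolist(),round(d["conf"],2)) for d in eyes.look_for(n,c)][:4])
print(sensors.read_state())
E
```

```text
[[0.575, 0.556, -0.6, 1.078], [0.818, -0.395, 0.417, -0.366], [-0.005, -0.731, -0.682, 0.774], [0.0, 0.0, 0.0, 1.0]]
doser [([216.0, 165.0, 319.0, 252.0], 0.61), ([282.0, 155.0, 297.0, 172.0], 0.47)]
piston [([282.0, 157.0, 289.0, 171.0], 0.44), ([323.0, 163.0, 333.0, 190.0], 0.42)]
knob [([284.0, 155.0, 292.0, 170.0], 0.62), ([324.0, 163.0, 332.0, 192.0], 0.43)]
cap [([218.0, 163.0, 317.0, 254.0], 0.53), ([247.0, 186.0, 263.0, 207.0], 0.48), ([246.0, 188.0, 275.0, 214.0], 0.31)]
cap_top [([243.0, 186.0, 263.0, 205.0], 0.75)]
water_bottle [([317.0, 182.0, 347.0, 250.0], 0.7)]
[[0.014, -0.995, 0.099, 0.355], [-1.0, -0.014, -0.001, 0.014], [0.003, -0.099, -0.995, 1.392], [0.0, 0.0, 0.0, 1.0]]
doser [([180.0, 159.0, 282.0, 217.0], 0.76)]
piston [([200.0, 183.0, 211.0, 191.0], 0.46), ([156.0, 175.0, 167.0, 184.0], 0.38)]
knob [([194.0, 180.0, 211.0, 196.0], 0.64), ([160.0, 169.0, 170.0, 181.0], 0.58), ([148.0, 191.0, 161.0, 202.0], 0.38)]
cap [([246.0, 169.0, 264.0, 188.0], 0.52)]
cap_top [([247.0, 173.0, 263.0, 190.0], 0.61)]
water_bottle []
{'time': 0.7, 'joint_positions': array([-1.35257516,  0.33218007, -0.06470719,  1.46008449,  0.0215933 ,
        1.34988464, -0.08851043]), 'joint_vel': array([ 0.00159065,  0.0010847 , -0.0003439 ,  0.00121104, -0.00066996,
        0.00016798,  0.00017339]), 'joint_torque': array([ 3.79674157e-05, -6.22918797e+01,  2.47582787e-02, -3.90051556e+01,
       -6.11276622e-02,  3.13783286e-02,  1.28471672e-05]), 'ee_pos': array([0.14904568, 0.60700373, 0.22259541]), 'eef_rot': array([ 1.20120909e-01,  9.92759267e-01,  6.96038767e-05, -7.30183160e-06]), 'ft_force': array([ 0.51984887, -0.12518812, -0.28016265]), 'torque': array([-0.06006248,  0.01552577,  0.00424551]), 'grip_force': 0.0, 'width': 0.08712980476493723}
```

View pics/s0.png

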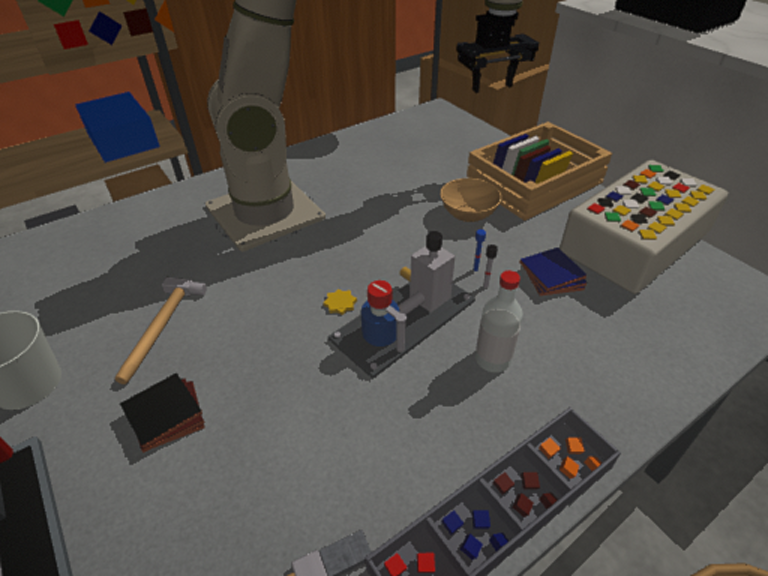

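View pics/t0.png

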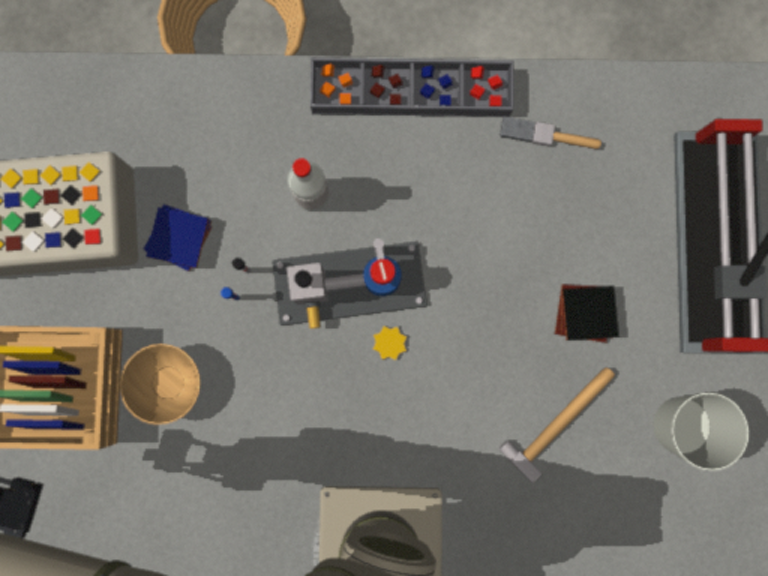

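The scene view shows the doser in the middle. Its red cap is at (380,290) with the strap and post to its lower right, and the piston's black knob in the pale block is at (434,241). The spare black and blue rods stand beside the block at (490,255) and (480,240). In the top view the cap is at (382,271), the knob at (304,278) and the post at (379,245).

Run:
```python
from h import *
s=eyes.camera("scene");t=eyes.camera("top")
print(t["intrinsics"],s["intrinsics"])
def comp(c,m,box):
    x0,y0,x1,y1=box;k=np.zeros(m.shape,np.uint8);k[y0:y1,x0:x1]=m[y0:y1,x0:x1]
    n,l,st,ce=cv2.connectedComponentsWithStats(k)
    i=1+np.argmax(st[1:,4]);return ce[i],st[i]
for c,bc,bk in((t,(235,160,275,200),(190,172,212,200)),(s,(235,180,270,215),(275,150,300,172))):
    p=c["pixels"].astype(int)
    red=((p[...,0]>110)&(p[...,1]<80)).astype(np.uint8);blk=(p.max(2)<60).astype(np.uint8)
    a,b=comp(c,red,bc);print("cap",a,b,atz(c,a,.132).round(4))
    a,b=comp(c,blk,bk);print("knob",a,b,atz(c,a,.177).round(4),atz(c,a,.162).round(4))
for n,uv,z in(("post",(379/1.5,245/1.5),.1),("c1",(275/1.5,262/1.5),.012),("c2",(281/1.5,325/1.5),.012),("c3",(429/1.5,304/1.5),.012),("c4",(416/1.5,242/1.5),.012),("bottle cap",(302/1.5,168/1.5),.21),("black rod",(238/1.5,264/1.5),.1),("blue",(227/1.5,293/1.5),.1)): print(n,atz(t,uv,z).round(3))
```

```text
[[472.87699542   0.         251.22999879]
 [  0.         472.87699542 193.71646818]
 [  0.           0.           1.        ]] [[347.44794819   0.         258.5464514 ]
 [  0.         347.44794819 187.46197473]
 [  0.           0.           1.        ]]
cap [254.42458101 180.4972067 ] [246 172  17  17 179] [0.5155 0.0039 0.132 ]
knob [201.92857143 185.58333333] [197 181  11  10  84] [0.4946 0.1398 0.177 ] [0.4963 0.1414 0.162 ]
cap [252.67479675 191.99186992] [245 187  16  11 123] [0.5185 0.0034 0.132 ]
knob [288.97709924 160.22900763] [284 154  11  14 131] [0.5113 0.1301 0.177 ] [0.497  0.1426 0.162 ]
post [0.567 0.009 0.1  ]
c1 [0.545 0.212 0.012]
c2 [0.422 0.197 0.012]
c3 [ 0.467 -0.09   0.012]
c4 [ 0.589 -0.064  0.012]
bottle cap [0.68  0.143 0.21 ]
black rod [0.528 0.268 0.1  ]
blue [0.475 0.286 0.1  ]
```

Request:
{"fn": "arm_command", "kwargs": {
  "steps": [
    {"slide": [0.022,-0.036,0.005],"rot": [0,0,-7.5],"grip": 1},
    {"slide": [0.022,-0.036,0.005],"rot": [0,0,-7.5],"grip": 1},
    {"slide": [0.022,-0.036,0.005],"rot": [0,0,-7.5],"grip": 1},
    {"slide": [0.022,-0.036,0.005],"rot": [0,0,-7.5],"grip": 1},
    {"slide": [0.022,-0.036,0.005],"rot": [0,0,-7.5],"grip": 1},
    {"slide": [0.022,-0.036,0.005],"rot": [0,0,-7.5],"grip": 1},
    {"slide": [0.022,-0.036,0.005],"rot": [0,0,-7.5],"grip": 1},
    {"slide": [0.022,-0.036,0.005],"rot": [0,0,-7.5],"grip": 1}
  ]
}}

```text
time: 1.8
ee_pos: [0.3256, 0.3178, 0.263]
eef_rot: [0.602, 0.798, 0.0, -0.0]
ft_force: [0.5, 0.5, 0.9]
width: 0.0871
grip_force: 0.0
```

Request:
{"fn": "arm_command", "kwargs": {
  "steps": [
    {"slide": [0.022,-0.036,0],"rot": [0,0,-7.5],"grip": 1},
    {"slide": [0.022,-0.036,0],"rot": [0,0,-7.5],"grip": 1},
    {"slide": [0.022,-0.036,0],"rot": [0,0,-7.5],"grip": 1},
    {"slide": [0.022,-0.036,0],"rot": [0,0,-7.5],"grip": 1},
    {"slide": [0.022,-0.036,0],"rot": [0,0,-7.5],"grip": 1},
    {"slide": [0.022,-0.036,0],"rot": [0,0,-7.5],"grip": 1},
    {"slide": [0.022,-0.036,0],"rot": [0,0,-7.5],"grip": 1},
    {"slide": [0.022,-0.036,0],"rot": [0,0,-7.5],"grip": 1}
  ]
}}

```text
time: 2.8
ee_pos: [0.5017, 0.0298, 0.2629]
eef_rot: [0.921, 0.39, 0.0, -0.0]
ft_force: [1.2, 0.1, -1.0]
width: 0.087
grip_force: 0.0
```

```bash
cat >> h.py <<'E'
from scipy.spatial.transform import Rotation as R
def st():
    s=sensors.read_state();M=R.from_quat(s["eef_rot"]).as_matrix()
    print("t",round(s["time"],2),"tcp",s["ee_pos"].round(4),"yaw",round(np.degrees(np.arctan2(M[1,1],M[0,1])),1),"z",M[:,2].round(3),"j",s["joint_positions"].round(2),"F",s["ft_force"].round(1),"T",s["torque"].round(2),"w",round(s["width"],4),"g",round(s["grip_force"],1))
E
python3 - <<'E'
from h import *
st();c=eyes.camera("wrist");save(c,"w1.png",s=1.4)
p=proj(c,(.5165,.0035,.132));print("pred cap",p*1.4,"post",proj(c,(.57,.012,.1))*1.4)
E
```

```text
t 2.8 tcp [0.5017 0.0298 0.2629] yaw -44.0 z [ 0.001  0.    -1.   ] j [-0.71  0.02  0.58  1.74 -0.01  1.38 -0.9 ] F [ 1.2  0.1 -1. ] T [-0.08  0.07  0.03] w 0.087 g 0.0
pred cap [388.16679756 263.58211246] post [427.51689823 199.63956408]
```

View pics/w1.png

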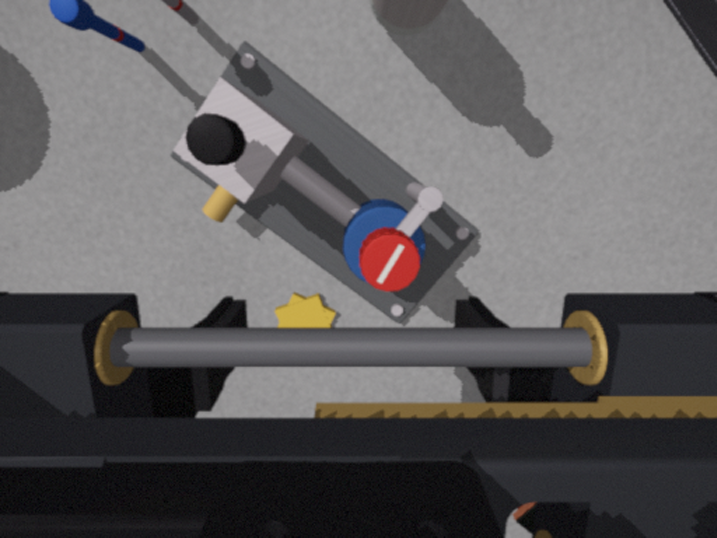

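The wrist view shows the cap at (390,260), within 4 px of the prediction, its strap running to the post at (430,200), and the knob at (215,138). I'll refine both from this picture.

Run:
```python
from h import *
c=eyes.camera("wrist");p=c["pixels"].astype(int)
red=((p[...,0]>110)&(p[...,1]<80)).astype(np.uint8);red[:, :240]=0;red[215:]=0
red=cv2.morphologyEx(red,cv2.MORPH_CLOSE,np.ones((7,7)))
k=max(cv2.findContours(red,0,1)[0],key=cv2.contourArea);(a,r)=cv2.minEnclosingCircle(k);print(a,r,atz(c,a,.132).round(4),atz(c,a,.125).round(4))
blk=(p.max(2)<50).astype(np.uint8);blk[:,:125]=0;blk[:,180:]=0;blk[:75]=0;blk[125:]=0
k=max(cv2.findContours(blk,0,1)[0],key=cv2.contourArea);(a,r)=cv2.minEnclosingCircle(k);print(a,r,atz(c,a,.177).round(4),atz(c,a,.162).round(4))
print("post",atz(c,(431/1.4,198/1.4),.105).round(4))
```

```text
(272.48468017578125, 182.0478973388672) 23.08629608154297 [0.5192 0.0057 0.132 ] [0.5184 0.0041 0.125 ]
(146.5, 97.0) 21.360109329223633 [0.5007 0.1378 0.177 ] [0.4976 0.1419 0.162 ]
post [0.5743 0.0053 0.105 ]
```

Request:
{"fn": "arm_command", "kwargs": {
  "steps": [
    {"slide": [0.008,-0.013,-0.01],"grip": 1},
    {"slide": [0.008,-0.013,-0.02],"grip": 1},
    {"slide": [0,0,-0.025],"grip": 1},
    {"slide": [0,0,-0.025],"grip": 1},
    {"slide": [0,0,-0.025],"grip": 1},
    {"slide": [0,0,-0.025],"grip": 1},
    {"slide": [0,0,-0.017],"grip": 1},
    {"slide": [0,0,-0.01],"grip": 1}
  ]
}}

```text
schema error: expected keys rot, slide, grip
```

Request:
{"fn": "arm_command", "kwargs": {
  "steps": [
    {"grip": 0.5},
    {"grip": 0.3},
    {"grip": 0.2},
    {"grip": 0.2},
    {"grip": 0.2},
    {"grip": 0.2},
    {"grip": 0.2},
    {"grip": 0.2}
  ],
  "newtons": 30
}}

```text
schema error: expected keys rot, slide, grip
```

```bash
python3 -c "
from h import *
st()"
```

```text
t 2.9 tcp [0.5024 0.0264 0.2628] yaw -44.4 z [ 0.001 -0.001 -1.   ] j [-0.71  0.02  0.58  1.74 -0.01  1.38 -0.9 ] F [ 0.1  0.2 -0.3] T [-0.13  0.1  -0.03] w 0.0871 g 0.0
```

Request:
{"fn": "arm_command", "kwargs": {
  "steps": [
    {"slide": [0.008,-0.012,-0.01],"rot": [0,0,0],"grip": 1},
    {"slide": [0.008,-0.012,-0.02],"rot": [0,0,0],"grip": 1},
    {"slide": [0,0,-0.025],"rot": [0,0,0],"grip": 1},
    {"slide": [0,0,-0.025],"rot": [0,0,0],"grip": 1},
    {"slide": [0,0,-0.025],"rot": [0,0,0],"grip": 1},
    {"slide": [0,0,-0.02],"rot": [0,0,0],"grip": 1},
    {"slide": [0,0,0],"rot": [0,0,0],"grip": 1},
    {"slide": [0,0,0],"rot": [0,0,0],"grip": 1}
  ]
}}

```text
time: 3.9
ee_pos: [0.5174, 0.0073, 0.1385]
eef_rot: [0.92, 0.393, 0.001, 0.0]
ft_force: [-0.0, -0.6, 0.2]
width: 0.087
grip_force: 0.0
```

Run:
```python
from h import *
st()
c=eyes.camera("wrist");p=c["pixels"].astype(int);st()
red=((p[...,0]>110)&(p[...,1]<80)).astype(np.uint8);red[:, :200]=0
red=cv2.morphologyEx(red,cv2.MORPH_CLOSE,np.ones((9,9)))
k=max(cv2.findContours(red,0,1)[0],key=cv2.contourArea);(a,r)=cv2.minEnclosingCircle(k);print(a,r,atz(c,a,.132).round(4))
save(c,"w2.png",s=1.4)
```

```text
t 3.9 tcp [0.5174 0.0073 0.1385] yaw -43.8 z [ 0.001  0.    -1.   ] j [-0.65  0.17  0.61  1.88 -0.11  1.12 -0.77] F [-0.  -0.6  0.2] T [-0.13  0.06  0.07] w 0.087 g 0.0
t 3.95 tcp [0.5176 0.0072 0.1386] yaw -43.8 z [ 0.002  0.    -1.   ] j [-0.65  0.17  0.61  1.88 -0.11  1.12 -0.77] F [ 0.1  0.6 -0.3] T [-0.06  0.09  0.  ] w 0.0867 g 0.0
(253.31871032714844, 220.8452911376953) 36.74964141845703 [0.522  0.0076 0.132 ]
```

View pics/w2.png

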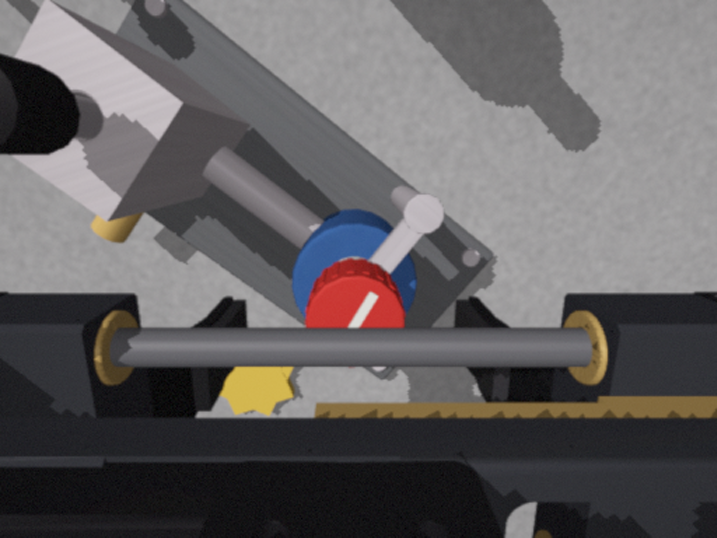

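The cap's top face is centred near (355,323), partly hidden by the gripper's rod. That puts the cap at about (0.518, 0.0035), so I shift 4 mm to -y, descend and grip.

Request:
{"fn": "arm_command", "kwargs": {
  "steps": [
    {"slide": [0,-0.004,-0.008],"rot": [0,0,0],"grip": 1},
    {"slide": [0,0,-0.012],"rot": [0,0,0],"grip": 1},
    {"slide": [0,0,-0.012],"rot": [0,0,0],"grip": 1},
    {"slide": [0,0,0],"rot": [0,0,0],"grip": 0.6},
    {"slide": [0,0,0],"rot": [0,0,0],"grip": 0.4},
    {"slide": [0,0,0],"rot": [0,0,0],"grip": 0.3},
    {"slide": [0,0,0],"rot": [0,0,0],"grip": 0.3},
    {"slide": [0,0,0],"rot": [0,0,0],"grip": 0.3}
  ],
  "newtons": 30
}}

```text
time: 4.95
ee_pos: [0.5171, 0.003, 0.1057]
eef_rot: [0.92, 0.392, 0.0, 0.0]
ft_force: [-0.6, 1.5, 0.8]
width: 0.0448
grip_force: 1.2
```

```bash
python3 -c "
from h import *
st()"
```

```text
t 4.95 tcp [0.5171 0.003  0.1057] yaw -43.8 z [ 0.  0. -1.] j [-0.64  0.22  0.61  1.91 -0.14  1.05 -0.73] F [-0.6  1.5  0.8] T [0.24 0.48 0.  ] w 0.0448 g 1.2
```

Request:
{"fn": "arm_command", "kwargs": {
  "steps": [
    {"slide": [0,0,0],"rot": [0,0,0],"grip": 0.2},
    {"slide": [0,0,0],"rot": [0,0,0],"grip": 0.2},
    {"slide": [0,0,0.0005],"rot": [0,0,5],"grip": 0.2},
    {"slide": [0,0,0.0007],"rot": [0,0,7],"grip": 0.2},
    {"slide": [0,0,0.0007],"rot": [0,0,7],"grip": 0.2},
    {"slide": [0,0,0.0007],"rot": [0,0,7],"grip": 0.2},
    {"slide": [0,0,0.0007],"rot": [0,0,7],"grip": 0.2},
    {"slide": [0,0,0.0007],"rot": [0,0,7],"grip": 0.2}
  ],
  "newtons": 40
}}

```text
time: 5.95
ee_pos: [0.5169, 0.0022, 0.1097]
eef_rot: [0.729, 0.684, -0.0, 0.0]
ft_force: [-1.6, -4.1, 2.5]
width: 0.043
grip_force: 40.0
```

```bash
python3 -c "
from h import *
st()"
```

```text
t 5.95 tcp [0.5169 0.0022 0.1097] yaw -3.6 z [-0.    -0.001 -1.   ] j [-0.56  0.2   0.52  1.91 -0.11  1.06 -0.06] F [-1.6 -4.1  2.5] T [-0.84  0.46 -0.17] w 0.043 g 40.0
```

Request:
{"fn": "arm_command", "kwargs": {
  "steps": [
    {"slide": [0,0,0.0006],"rot": [0,0,5.5],"grip": 0.2},
    {"slide": [0,0,0.0006],"rot": [0,0,5.5],"grip": 0.2},
    {"slide": [0,0,0.0006],"rot": [0,0,5.5],"grip": 0.2},
    {"slide": [0,0,0.0006],"rot": [0,0,5.5],"grip": 0.2},
    {"slide": [0,0,0.0006],"rot": [0,0,5.5],"grip": 0.2},
    {"slide": [0,0,0.0006],"rot": [0,0,5.5],"grip": 0.2},
    {"slide": [0,0,0.0006],"rot": [0,0,5.5],"grip": 0.2},
    {"slide": [0,0,0.0006],"rot": [0,0,5.5],"grip": 0.2}
  ]
}}

```text
time: 6.95
ee_pos: [0.5171, 0.0004, 0.1142]
eef_rot: [0.421, 0.907, -0.001, 0.001]
ft_force: [1.7, -14.6, -2.0]
width: 0.0431
grip_force: 40.0
```

Run:
```python
from h import *
st()
C=np.array([.517,.0028]);a=np.radians(8.7);S=C+.055*np.array([np.cos(a),np.sin(a)])
v=C-S
for d in range(0,81,8): 
    t=np.radians(d);print(d,(S+R.from_euler('z',t).as_matrix()[:2,:2]@v-C).round(4))
```

```text
t 6.95 tcp [5.171e-01 4.000e-04 1.142e-01] yaw 40.2 z [ 0.    -0.003 -1.   ] j [-0.48  0.19  0.44  1.9  -0.09  1.07  0.69] F [  1.7 -14.6  -2. ] T [-3.34 -0.45 -0.81] w 0.0431 g 40.0
0 [0. 0.]
8 [ 0.0017 -0.0075]
16 [ 0.0044 -0.0147]
24 [ 0.0081 -0.0214]
32 [ 0.0127 -0.0275]
40 [ 0.0181 -0.033 ]
48 [ 0.0242 -0.0377]
56 [ 0.0309 -0.0414]
64 [ 0.038  -0.0442]
72 [ 0.0455 -0.046 ]
80 [ 0.0531 -0.0467]
```

Request:
{"fn": "arm_command", "kwargs": {
  "steps": [
    {"slide": [0.0008,-0.0037,0],"rot": [0,0,4],"grip": 0.2},
    {"slide": [0.001,-0.0037,0],"rot": [0,0,4],"grip": 0.2},
    {"slide": [0.0013,-0.0036,0],"rot": [0,0,4],"grip": 0.2},
    {"slide": [0.0015,-0.0035,0],"rot": [0,0,4],"grip": 0.2},
    {"slide": [0.0018,-0.0034,0],"rot": [0,0,4],"grip": 0.2},
    {"slide": [0.002,-0.0033,0],"rot": [0,0,4],"grip": 0.2},
    {"slide": [0.0022,-0.0031,0],"rot": [0,0,4],"grip": 0.2},
    {"slide": [0.0024,-0.003,0],"rot": [0,0,4],"grip": 0.2}
  ]
}}

```text
time: 7.95
ee_pos: [0.5315, -0.0269, 0.1145]
eef_rot: [0.155, 0.988, -0.001, 0.002]
ft_force: [7.1, -6.6, -4.9]
width: 0.0431
grip_force: 40.0
```

```bash
python3 -c "
from h import *
st()"
```

```text
t 7.95 tcp [ 0.5315 -0.0269  0.1145] yaw 72.2 z [ 0.003 -0.002 -1.   ] j [-0.39  0.22  0.39  1.86 -0.09  1.08  1.3 ] F [ 7.1 -6.6 -4.9] T [-1.44 -1.61 -0.57] w 0.0431 g 40.0
```

Request:
{"fn": "arm_command", "kwargs": {
  "steps": [
    {"slide": [0.0027,-0.0028,0],"rot": [0,0,4],"grip": 0.2},
    {"slide": [0.0028,-0.0026,0],"rot": [0,0,4],"grip": 0.2},
    {"slide": [0.003,-0.0024,0],"rot": [0,0,4],"grip": 0.2},
    {"slide": [0.0031,-0.0022,0],"rot": [0,0,4],"grip": 0.2},
    {"slide": [0.0033,-0.002,0],"rot": [0,0,4],"grip": 0.2},
    {"slide": [0.0035,-0.0017,0],"rot": [0,0,4],"grip": 0.2},
    {"slide": [0.0071,-0.0028,0],"rot": [0,0,8],"grip": 0.2},
    {"slide": [0.0056,-0.0014,0],"rot": [0,0,6],"grip": 0.2}
  ]
}}

```text
time: 8.95
ee_pos: [0.5635, -0.0431, 0.1146]
eef_rot: [-0.176, 0.984, -0.001, 0.002]
ft_force: [10.1, -0.4, -6.9]
width: 0.0435
grip_force: 40.0
```

```bash
python3 -c "
from h import *
st()
c=eyes.camera('top');save(c,'t3.png',(150,120,320,240),4)"
```

```text
t 8.95 tcp [ 0.5635 -0.0431  0.1146] yaw 110.3 z [ 0.005 -0.001 -1.   ] j [-0.28  0.29  0.32  1.77 -0.1   1.09  2.  ] F [10.1 -0.4 -6.9] T [-0.17 -2.2  -0.63] w 0.0435 g 40.0
```

View pics/t3.png

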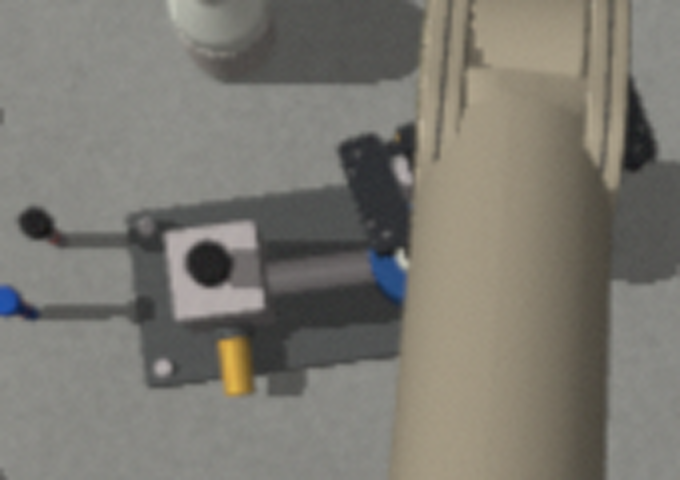

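The top view shows the gripper over the cap's new place, with the blue tank's rim showing at (385,270) and the block and knob untouched at (210,265). The tool's position puts the swing at about 70°. Next I release and lift.

Request:
{"fn": "arm_command", "kwargs": {
  "steps": [
    {"slide": [0,0,0],"rot": [0,0,0],"grip": 0.7},
    {"slide": [0,0,0],"rot": [0,0,0],"grip": 0.9},
    {"slide": [0,0,0],"rot": [0,0,0],"grip": 0.9},
    {"slide": [0,0,0.015],"rot": [0,0,0],"grip": 0.9},
    {"slide": [0,0,0.025],"rot": [0,0,0],"grip": 0.9},
    {"slide": [0,0,0.035],"rot": [0,0,0],"grip": 1},
    {"slide": [0,0,0.035],"rot": [0,0,0],"grip": 1},
    {"slide": [-0.005,0.015,0.025],"rot": [0,0,-5],"grip": 1}
  ]
}}

```text
time: 10.0
ee_pos: [0.5565, -0.0283, 0.2523]
eef_rot: [-0.13, 0.991, -0.0, 0.001]
ft_force: [0.4, 0.8, -0.0]
width: 0.0865
grip_force: 0.0
```

Request:
{"fn": "arm_command", "kwargs": {
  "steps": [
    {"slide": [-0.01,0.02,0],"rot": [0,0,-6],"grip": 1},
    {"slide": [-0.01,0.025,0],"rot": [0,0,-7],"grip": 1},
    {"slide": [-0.01,0.025,0],"rot": [0,0,-7],"grip": 1},
    {"slide": [-0.01,0.025,0],"rot": [0,0,-7],"grip": 1},
    {"slide": [-0.01,0.025,0],"rot": [0,0,-6],"grip": 1},
    {"slide": [-0.01,0.02,0],"rot": [0,0,-6],"grip": 1},
    {"slide": [0,0,0],"rot": [0,0,-6],"grip": 1},
    {"slide": [0,0,0],"rot": [0,0,0],"grip": 1}
  ]
}}

```text
time: 11.0
ee_pos: [0.4962, 0.1128, 0.2504]
eef_rot: [0.257, 0.966, 0.0, 0.001]
ft_force: [0.1, -0.5, 0.2]
width: 0.0869
grip_force: 0.0
```

Run:
```python
from h import *
c=eyes.camera("wrist");st();save(c,"w4.png",s=1.4)
for n,P in(("knobtop",(.4965,.141,.177)),("cap",(.563,-.0425,.141)),("neck",(.517,.003,.093)),("gland",(.4965,.141,.127))):print(n,proj(c,P)*1.4)
```

```text
t 11.05 tcp [0.4963 0.1126 0.2502] yaw 60.3 z [ 0.001  0.    -1.   ] j [-0.54  0.05  0.24  1.73 -0.01  1.36  0.75] F [-0.4 -0.8 -0.4] T [-0.05 -0.01 -0.  ] w 0.0873 g 0.0
knobtop [392.13863923 248.79206023]
cap [215.13059996 430.54261979]
neck [247.43357302 328.04854853]
gland [385.02609242 233.2150005 ]
```

View pics/w4.png

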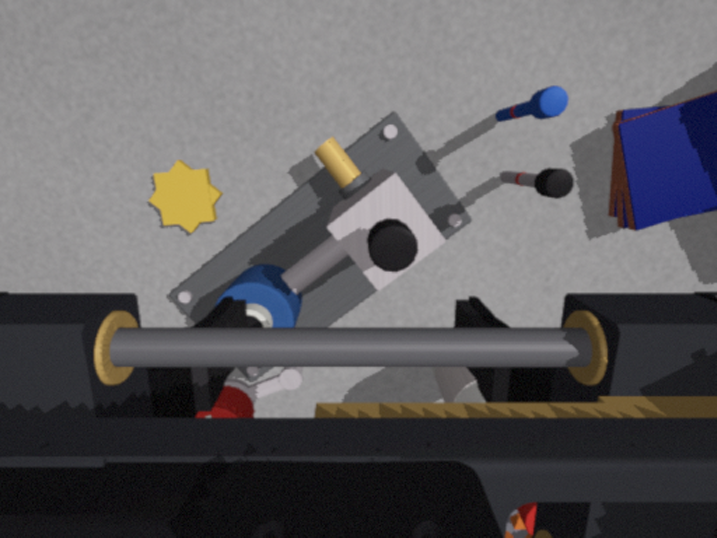

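The wrist view shows the cap swung clear at (230,400), the neck open at (258,318), and the knob at (392,246), 3 px from the prediction. Next I go above the knob and check again.

Request:
{"fn": "arm_command", "kwargs": {
  "steps": [
    {"slide": [-0.001,0.01,0],"rot": [0,0,0],"grip": 1},
    {"slide": [0,0.01,-0.01],"rot": [0,0,0],"grip": 1},
    {"slide": [0,0.009,-0.015],"rot": [0,0,0],"grip": 1},
    {"slide": [0,0,-0.02],"rot": [0,0,0],"grip": 1},
    {"slide": [0,0,-0.02],"rot": [0,0,0],"grip": 1},
    {"slide": [0,0,0],"rot": [0,0,0],"grip": 1},
    {"slide": [0,0,0],"rot": [0,0,0],"grip": 1},
    {"slide": [0,0,0],"rot": [0,0,0],"grip": 1}
  ]
}}

```text
time: 12.05
ee_pos: [0.4956, 0.142, 0.1851]
eef_rot: [0.257, 0.966, 0.0, 0.0]
ft_force: [-0.4, -1.1, 0.5]
width: 0.0869
grip_force: 0.0
```

Run:
```python
from h import *
c=eyes.camera("wrist");st();save(c,"w5.png",s=1.4)
for n,P in(("knobtop",(.4955,.1413,.177)),("r",(.4955+.013,.1413-.0075,.177)),("gland",(.4955,.1413,.127))):print(n,proj(c,P)*1.4)
```

```text
t 12.1 tcp [0.4955 0.142  0.185 ] yaw 60.2 z [ 0.001  0.001 -1.   ] j [-0.57  0.11  0.21  1.81 -0.03  1.22  0.71] F [ 0.4 -1.2  0.4] T [-0.04 -0.01  0.05] w 0.0869 g 0.0
knobtop [348.51489093 312.61311356]
r [348.4066077  344.15266068]
gland [348.76123983 279.47513238]
```

View pics/w5.png

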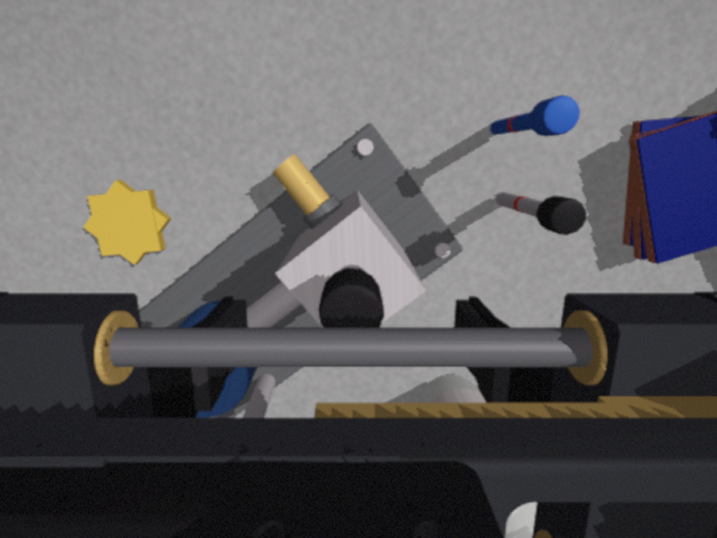

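The knob is centred at x≈351 between the fingers, and its edges match the predicted outline within about 1 mm. Now I descend and grip.

Request:
{"fn": "arm_command", "kwargs": {
  "steps": [
    {"slide": [0,0,-0.012],"rot": [0,0,0],"grip": 1},
    {"slide": [0,0,-0.015],"rot": [0,0,0],"grip": 1},
    {"slide": [0,0,-0.012],"rot": [0,0,0],"grip": 1},
    {"slide": [0,0,0],"rot": [0,0,0],"grip": 0.6},
    {"slide": [0,0,0],"rot": [0,0,0],"grip": 0.4},
    {"slide": [0,0,0],"rot": [0,0,0],"grip": 0.2},
    {"slide": [0,0,0],"rot": [0,0,0],"grip": 0.1},
    {"slide": [0,0,0],"rot": [0,0,0],"grip": 0.1}
  ],
  "newtons": 25
}}

```text
time: 13.1
ee_pos: [0.4952, 0.1418, 0.1455]
eef_rot: [0.257, 0.966, 0.0, 0.0]
ft_force: [0.5, -0.5, 0.5]
width: 0.0453
grip_force: 0.0
```

Request:
{"fn": "arm_command", "kwargs": {
  "steps": [
    {"slide": [0,0,0],"rot": [0,0,0],"grip": 0.1},
    {"slide": [0,0,0],"rot": [0,0,0],"grip": 0.1},
    {"slide": [0,0,0],"rot": [0,0,0],"grip": 0.1},
    {"slide": [0,0,0],"rot": [0,0,0],"grip": 0.1},
    {"slide": [0,0,0.001],"rot": [0,0,0],"grip": 0.1},
    {"slide": [0,0,0.002],"rot": [0,0,0],"grip": 0.1},
    {"slide": [0,0,0.002],"rot": [0,0,0],"grip": 0.1},
    {"slide": [0,0,0],"rot": [0,0,0],"grip": 0.1}
  ]
}}

```text
time: 14.1
ee_pos: [0.4952, 0.1418, 0.1505]
eef_rot: [0.257, 0.966, 0.0, 0.0]
ft_force: [0.1, -0.0, -3.1]
width: 0.0294
grip_force: 25.0
```

```bash
python3 -c "
from h import *
st()"
```

```text
t 14.1 tcp [0.4952 0.1418 0.1505] yaw 60.2 z [ 0.  0. -1.] j [-0.56  0.14  0.21  1.85 -0.03  1.15  0.71] F [ 0.1 -0.  -3.1] T [-0.06  0.03 -0.01] w 0.0294 g 25.0
```

Request:
{"fn": "arm_command", "kwargs": {
  "steps": [
    {"slide": [0,0,0.005],"rot": [0,0,0],"grip": 0.1},
    {"slide": [0,0,0.005],"rot": [0,0,0],"grip": 0.1},
    {"slide": [0,0,0.005],"rot": [0,0,0],"grip": 0.1},
    {"slide": [0,0,0.005],"rot": [0,0,0],"grip": 0.1},
    {"slide": [0,0,0.005],"rot": [0,0,0],"grip": 0.1},
    {"slide": [0,0,0.005],"rot": [0,0,0],"grip": 0.1},
    {"slide": [0,0,0.005],"rot": [0,0,0],"grip": 0.1},
    {"slide": [0,0,0.003],"rot": [0,0,0],"grip": 0.1}
  ]
}}

```text
time: 15.1
ee_pos: [0.4952, 0.1418, 0.1887]
eef_rot: [0.257, 0.966, 0.0, 0.0]
ft_force: [-0.2, 0.1, -3.2]
width: 0.0292
grip_force: 25.0
```

Request:
{"fn": "arm_command", "kwargs": {
  "steps": [
    {"slide": [0,0,0.003],"rot": [0,0,0],"grip": 0.1},
    {"slide": [0,0,0.003],"rot": [0,0,0],"grip": 0.1},
    {"slide": [0,0,0.002],"rot": [0,0,0],"grip": 0.1},
    {"slide": [0,0,0],"rot": [0,0,0],"grip": 0.1},
    {"slide": [0,0,0],"rot": [0,0,0],"grip": 0.1},
    {"slide": [0,0,0],"rot": [0,0,0],"grip": 0.1},
    {"slide": [0,0,0],"rot": [0,0,0],"grip": 0.1},
    {"slide": [0,0,0],"rot": [0,0,0],"grip": 0.1}
  ]
}}

```text
time: 16.1
ee_pos: [0.4951, 0.1418, 0.1964]
eef_rot: [0.257, 0.966, 0.0, -0.0]
ft_force: [0.2, 0.7, -3.3]
width: 0.0292
grip_force: 25.0
```

```bash
python3 -c "
from h import *
st()
c=eyes.camera('scene');save(c,'s6.png',(220,130,340,260),4.5)
for z in(.127,.137):print((proj(c,(.4955,.1413,z))-[220,130])*4.5)"
```

```text
t 16.1 tcp [0.4951 0.1418 0.1964] yaw 60.2 z [-0.  0. -1.] j [-0.57  0.1   0.21  1.8  -0.02  1.25  0.7 ] F [ 0.2  0.7 -3.3] T [ 0.   -0.01  0.01] w 0.0292 g 25.0
[304.35769566 178.37260373]
[305.17549874 166.3478501 ]
```

View pics/s6.png

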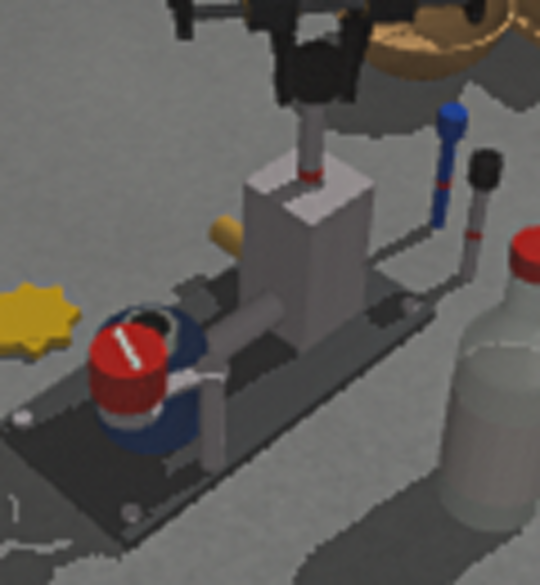

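The scene view shows the red band at (311,175) just clear of the block's top, the rod upright, and the cap aside with the neck open at (155,320). The measured lift is 51 mm, with 3.3 N on the wrist. I'll hand it in.

```bash
python3 -c "
from h import *
print(order.close_job())"
```

```text
the job is handed in; nothing more can be done
None
```

I handed the job in with the cap unscrewed and swung about 70° aside so the neck is open, and the piston held upright at a 51 mm lift with the red band just clear of the block; the verdict was not shown.

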